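# Sort sealed jars and show one to the inspection camera

## Task

Sort the three jars on the steel tray by the colour of their seal: set the green-sealed one down in a free pocket of the green crate and the red-sealed one in a free pocket of the orange reject crate, upright and without dropping them. Then take up the blue-sealed jar and show it to the inspection camera: hold it in the air over the yellow cross of the camera stand, upright, its middle level with the lens and its seal strip facing the lens, and finish while still holding it there, steadily. Keep all jars upright, do not bump the camera stand, and leave the jars already in the crates, the roll of seals and the spare cap as they are.

Things in the scene. Friction and masses are not known exactly. Their poses are not given: they have to be found in the camera images.
- jar_green_mid (a point): centre of the jar with the green seal strip, on its axis, 72.5 mm above its foot. All jars are alike: 145 mm tall, body 76 mm in diameter up to 84 mm height, neck 56 mm from 102 to 123 mm, cap 62 mm from 123 to 145 mm; cap middle 61.5 mm above this point. z points up through the cap, x to the side with the seal
- jar_red_mid (a point): the same kind of jar as jar_green_mid, with a red seal strip; same point and axes
- jar_blue_mid (a point): the same kind of jar as jar_green_mid, with a blue seal strip; same point and axes: x points to the side with the seal. The one to show to the camera
- jar_blue_seal (a point): point on the blue seal strip on the outside of the blue-sealed jar's body, 38 mm from the jar's axis along its x and 14.5 mm below its centre
- jar_green: the loose amber jar with sand-coloured cap and green seal strip, 0.3 to 0.5 kg like all of them; the strip, 16 mm wide, runs from the cap's middle over its rim and down the jar's +x side; origin at the centre of its foot, z up through the cap
- jar_red: the loose red-sealed jar itself; origin at the centre of its foot
- jar_blue: the loose blue-sealed jar itself; origin at the centre of its foot, x towards its seal
- crate_pass: green open-work crate, fixed, 208 x 208 mm, walls 72 mm high; origin under its centre, z up. Four square pockets, 96 mm apart, centred at x, y = +-48 mm, 92 to 96 mm wide, parted by ribs 46 mm high; their floor is 6 mm above the origin. Pass crate. The pocket at x = +48, y = +48 mm holds a jar already, three are free
- crate_reject: orange open-work crate, fixed, 208 x 208 mm, walls 72 mm high; origin under its centre, z up. Four square pockets, 96 mm apart, centred at x, y = +-48 mm, 92 to 96 mm wide, parted by ribs 46 mm high; their floor is 6 mm above the origin. Reject crate. The pocket at x = +48, y = +48 mm holds a jar already, three are free
- tray: low stainless tray, fixed, 124 x 350 mm, 3 mm floor, rim 12 mm high; origin under its centre, y along its length. The three jars to sort stand on it in a row along y, about 110 mm apart, in any order, seals pointing any way within about 70 degrees of world +x
- camera_stand: inspection camera on a fixed stand: dark steel base plate 350 x 100 x 6 mm with a yellow cross, aluminium post 216 mm high at its far end, camera with lens and 86 mm ring light 160 mm above the bench. Origin on the bench under the cross; x runs along the plate to the camera, z up; the plate reaches from x = -35 to +315 mm
- view_point (a point): where the jar's centre is to be held: straight above the yellow cross, 160 mm above the bench, on the lens's axis. Its x points to the lens, whose front glass is 161.5 mm away, z up; nothing stands within 150 mm of it above the base plate
- jar_passed_mid (a point): centre of the green-sealed jar already in the green crate (same size); leave it
- jar_rejected_mid (a point): centre of the red-sealed jar already in the orange crate (same size); leave it
- seal_roll: blue roll of seal strip lying flat on the bench, 80 mm in diameter, 24 mm high; origin at the centre of its underside; leave it
- spare_cap: spare sand-coloured cap lying on the bench, 62 mm in diameter, 22 mm high; origin at the centre of its underside; leave it

How it is judged:
On the way:
1. the green-sealed jar stands released in the green crate and the red-sealed jar in the orange crate (x of jar_green_mid in the frame of crate_pass between -0.095 and 0.095 m and y of jar_green_mid in the frame of crate_pass between -0.095 and 0.095 m and z of jar_green_mid in the frame of crate_pass between 0.07 and 0.087 m and angle between each of jar_green_mid, jar_red_mid's own z axis and vertical below 0.09 rad and linear speed of each of jar_green, jar_red below 0.03 m/s and contact force between each of jar_green, jar_red and the arm below 0.2 N and contact force between each of jar_green, jar_red and the fingers below 0.2 N and x of jar_red_mid in the frame of crate_reject between -0.095 and 0.095 m and y of jar_red_mid in the frame of crate_reject between -0.095 and 0.095 m and z of jar_red_mid in the frame of crate_reject between 0.07 and 0.087 m), for 0.2 s.
At the end, for the whole second after the job is handed in: Green- and red-sealed jars stand let go on the floor of the green and the orange crate, upright within 5 degrees. The blue-sealed jar is still, held by the fingers alone: centre within 22 mm of the view point, upright within 8 degrees, seal facing the lens within 15 degrees (all of step 1 and distance between jar_blue_mid and view_point below 0.022 m and angle between jar_blue_mid's own z axis and vertical below 0.14 rad and angle between the x axis of jar_blue_mid and the x axis of view_point, either way round below 0.26 rad and x of jar_blue_seal in the frame of view_point above 0.01 m and linear speed of jar_blue below 0.03 m/s and angular speed of jar_blue below 0.2 rad/s and contact force between jar_blue and the fingers above 2 N and contact force between jar_blue and camera_stand below 0.2 N); the arm keeps its last pose, push and grip.
It fails at once if a jar is dropped (falls free faster than 0.5 m/s) ((contact force between jar_green and the fingers below 0.05 N and linear speed of jar_green above 0.5 m/s) or (contact force between jar_red and the fingers below 0.05 N and linear speed of jar_red above 0.5 m/s) or (contact force between jar_blue and the fingers below 0.05 N and linear speed of jar_blue above 0.5 m/s)).
It fails at once if a jar is tipped more than 30 degrees (angle between any of jar_green_mid, jar_red_mid, jar_blue_mid's own z axis and vertical above 0.52 rad).
It fails at once if a jar already in a crate, the roll or the spare cap is moved more than 25 mm (distance of any of jar_passed_mid, jar_rejected_mid, seal_roll, spare_cap from where it was at the start of the episode above 0.025 m).
It fails at once if the camera stand is bumped with more than 8 N (contact force between camera_stand and anything else above 8 N).
It also fails if it takes over 67 s, if anything falls off the work surface, if the arm or the gripper's body presses on something with over 40 N, if the wrist force passes 120 N, or if a joint passes its speed limit or range.

## Robot

A 7-joint arm with a two-finger parallel gripper is mounted at the origin on the work surface. World frame = base frame: x ahead of the robot, y to its left, z up, the work surface at z = 0. Lengths are in m, angles in rad, forces in N, time in s.
With the tool pointing down it reaches from about 0.35 to 0.9 m from the base axis. Payload 19.9 kg.
Tool frame: the origin (TCP) lies at the very end of the fingers, on their centre line; the grasp point (between the pads) lies 19 mm behind it (env.hold_point_z is the distance from the TCP to the grasp point, in m); z points along the fingers, y is the line along which they close (so a half turn about z gives the same grasp; the last joint's range is limited). The gripper opens to 85 mm and grips with 20 to 120 N. Pads are 22 mm wide; open, the fingers measure 114 mm over their backs; the gripper's body (76 mm by 85 mm) begins 54 mm behind the grasp point. The pads swing forward as they close: fully open they stand 13 mm farther back than shut.
Start: joints at [1.067, 0.417, -0.01, 1.614, 0.005, 1.111, -0.053], TCP at [0.279, -0.559, 0.231] pointing down, gripper open.
Joint ranges: [-2.81, 2.81], [-0.39, 2.02], [-1.27, 1.25], [0.06, 2.57], [-1.19, 4.33], [0.19, 2], [-2.82, 2.82]. Speed limits (rad/s): [1.89, 1.89, 2.39, 2.39, 3.01, 3.01, 3.01].

## Interface

Orientations are given as [roll, pitch, yaw] about the fixed x, y, z axes, in that order (R = Rz(yaw) Ry(pitch) Rx(roll)).
In Python, from rig import monitor, cams, job, env gives the robot as it stands.
- The arm moves only by the tool apply_moves, never from a script. Its arguments are lists of equal length, an entry for each row: "jaw": the closure, from 0 (fully open) to 1 (shut); "translation": the shift along the tool's x, y, z in units of 250 mm (1.0 is 250 mm), a list of three; "dr": the turn, a rotation vector about the tool's x, y, z in units of pi rad (1.0 is pi rad), a list of three. In form: {"jaw": [jaw, ...], "translation": [[x, y, z], ...], "dr": [[rx, ry, rz], ...]}. A call has 1 to 10 rows; each row is the pose to reach, as a shift and turn from the pose commanded when the call began, along the tool's axes at that moment, turning the shorter way round; what a row does not reach only later rows make up. A row lasts 1/8 s, in which the tool goes at most 62.5 mm and 10.7 degrees, less where a joint would pass 70% of its speed; a pose out of reach is approached as far as the arm can. A call with a number of a shift or a turn outside -1 to 1 is refused whole. A call with a gripper value outside its range is refused whole. The fingers move at their own pace and stop on an object; "newtons" is the grip in N (left out, the last holds). Time passes only in rows, so rows that repeat a pose let the fingers close. It gives the time, the measured TCP pose, the force, the opening and the grip force at its end, in the units of the state.
- monitor.read_state(): the state, without advancing time (a new reading comes with each control period).
- cams.read_camera(name): name is "scene" or "top" or "wrist"; returns the picture (384x512x3 uint8, red, green, blue); there is no depth.
- cams.calibration(name): a dict with "camera_matrix" (3x3 intrinsics, pixels), "T" (4x4, takes a point from camera to world coordinates). Camera axes: x right, y down, z forward; pixel columns grow to the right and rows downward; lengths in m; the calibration is good to about 2 mm. The wrist camera is an equidistant fisheye: a pixel r from the principal point sees the ray r / f radians off the axis. A picture is of the moment at which its call begins: read the wrist's pose just before it. calibration takes no time and is no camera call; for the wrist camera it gives the pose at the moment of the call.
- job.hand_in(): hands the job in; it is judged then, once.
The state is a dict: "time": time; "joint_pos": joint angles; "qvel": joint speeds; "effort": joint torques, N m; "position": TCP position; "ee_rot": TCP orientation; "wrist_force": force on the tool from outside, world axes, zero at the start; "moment": the same for the moment, N m; "gripper_width": opening from 0.0 (shut) to 1.0 (fully open); "finger_force": force on a finger pad.
Only numpy, scipy, OpenCV 4.12 (cv2) and the standard library are available. Lean on these libraries where they do the work, as an engineer would, in place of code of your own. Each camera call takes 0.05 s, during which the arm holds its last target. There are 200 camera calls.

## Working session

There is one attempt and no reset: what is moved stays moved. The work goes in short steps, Python scripts to look and compute and a tool call to move; the robot and the scene stay as the last step left them, time stands still between calls to the robot, and variables do not carry over. Pictures are saved under pics/ and viewed, at most 10 in all, crops included, and the job is handed in when it is done.

Besides the shell and the picture viewer there is one more tool, called after "Request:" as name(argument=value, ...), one argument or row to a line, values as JSON. apply_moves: Moves the arm, as the interface text tells. Its arguments: {"type":"object","properties":{"jaw":{"type":"array","items":{"type":"number"}},"translation":{"type":"array","items":{"type":"array","items":{"type":"number"}}},"dr":{"type":"array","items":{"type":"array","items":{"type":"number"}}},"newtons":{"type":"number"}},"required":["jaw","translation","dr"]}

```bash
ls; mkdir -p pics; python3 - <<'E'
from rig import monitor,cams,job,env
import cv2,numpy as np
print(monitor.read_state()); print(env.hold_point_z)
for n in("top","scene"):
    im=cams.read_camera(n); cv2.imwrite(f"pics/{n}0.png",im[:,:,::-1]); c=cams.calibration(n); print(n,np.round(c["camera_matrix"],1),np.round(c["T"],3))
E
```

```text
pics
{'time': 0.0, 'joint_pos': array([ 1.0664672 ,  0.41799655, -0.01032804,  1.61417797,  0.00470984,
        1.11066723, -0.05302278]), 'qvel': array([-4.22380683e-04,  5.33608707e-04,  1.15234113e-03,  4.09795084e-05,
       -1.65497850e-05,  1.83094731e-03,  1.12446042e-03]), 'effort': array([-4.92768322e-04, -8.64447713e+01,  6.79051839e-01, -4.34901237e+01,
        1.90846733e-02,  7.38298899e-03,  3.31219826e-05]), 'position': array([ 0.27889972, -0.55893866,  0.23064446]), 'ee_rot': array([-3.14037076e+00,  8.99099510e-05,  4.62841931e-01]), 'wrist_force': array([-0.36975758,  0.07070305, -0.50207734]), 'moment': array([0.00748863, 0.00961172, 0.00429459]), 'finger_force': 0.0, 'gripper_width': 1.0015246648856377}
0.0187
top [[372.9   0.  254.5]
 [  0.  372.9 185.4]
 [  0.    0.    1. ]] [[-0.027 -0.992  0.126  0.433]
 [-1.     0.027 -0.005  0.019]
 [ 0.002 -0.126 -0.992  1.16 ]
 [ 0.     0.     0.     1.   ]]
scene [[360.1   0.  258.2]
 [  0.  360.1 192.9]
 [  0.    0.    1. ]] [[-5.000e-02  8.450e-01 -5.320e-01  1.165e+00]
 [ 9.990e-01  4.300e-02 -2.600e-02  4.300e-02]
 [ 1.000e-03 -5.320e-01 -8.460e-01  1.042e+00]
 [ 0.000e+00  0.000e+00  0.000e+00  1.000e+00]]
```

View pics/top0.png

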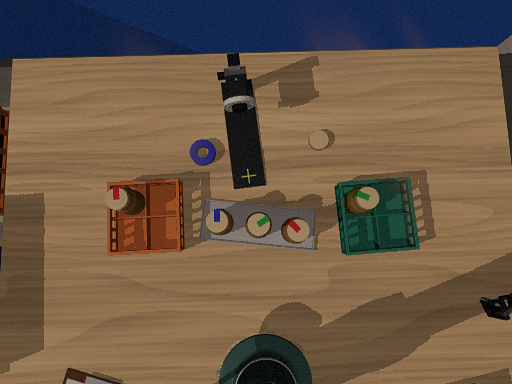

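View pics/scene0.png

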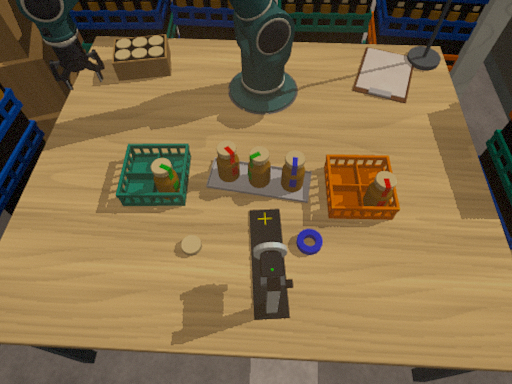

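The top view has blue, green and red jars at about (217,220), (259,225) and (296,230). The orange crate is centred near (145,216), the green crate near (377,216), and the cross is at (249,176). Next I'll measure these.

```bash
cat > h.py <<'E'
import cv2,numpy as np
from rig import monitor,cams,job,env
def ray(name,px,z,c=None):
    c=c or cams.calibration(name);K=c["camera_matrix"];T=c["T"]
    px=np.atleast_2d(np.asarray(px,float));d=np.c_[(px[:,0]-K[0,2])/K[0,0],(px[:,1]-K[1,2])/K[1,1],np.ones(len(px))]@T[:3,:3].T
    o=T[:3,3];return o+d*((z-o[2])/d[:,2])[:,None]
def hsv(im):return cv2.cvtColor(im,cv2.COLOR_RGB2HSV)
def blobs(m,a):
    n,l,s,c=cv2.connectedComponentsWithStats(m.astype(np.uint8));return [(c[i],s[i],l==i) for i in range(1,n) if s[i][4]>=a]
E
python3 - <<'E'
from h import *
im=cv2.imread("pics/top0.png")[:,:,::-1].copy();h=hsv(im)
H,S,V=[h[...,i].astype(int) for i in range(3)]
M={"red":((H<4)|(H>175))&(S>180)&(V>80),"green":(H>50)&(H<75)&(S>150)&(V>70),"blue":(H>115)&(H<125)&(S>170)&(V>60),"yellow":(H>24)&(H<34)&(S>150)&(V>120),"orange":(H>5)&(H<14)&(S>190),"teal":(H>70)&(H<90)&(S>120)&(V>30)}
for k,m in M.items():
    print(k)
    for c,s,l in blobs(m,8): 
        if s[1]>120 and s[1]<260: print("  ",c.round(1),s, ray("top",c,{"orange":.072,"teal":.072,"yellow":.006}.get(k,.148))[0].round(3))
cr=im[165:265,95:425];cv2.imwrite("pics/c.png",cv2.resize(cr,None,fx=2.4,fy=2.4,interpolation=2)[:,:,::-1])
for (x,y) in [(217,220),(259,225),(296,230),(212,222)]: print(h[y-3:y+4:3,x-6:x+7:4].tolist())
E
```

```text
red
   [115.5 192.4] [113 187   6  12  71] [0.553 0.393 0.148]
   [293.9 225.5] [287 220  14  12  73] [ 0.45  -0.09   0.148]
green
   [362.5 195. ] [356 191  14   9  64] [ 0.528 -0.28   0.148]
   [262.6 220.8] [257 216  12  11  63] [ 0.465 -0.006  0.148]
blue
   [209.8 149.1] [203 140  12  21 109] [0.667 0.135 0.148]
   [216.5 214.9] [214 209   6  13  67] [0.484 0.119 0.148]
yellow
   [248.3 175.5] [242 169  14  14  27] [0.612 0.032 0.006]
orange
   [148.5 219. ] [ 107  179   77   76 4039] [0.482 0.324 0.072]
teal
   [375.1 222.4] [ 335  180   84   75 3892] [ 0.454 -0.334  0.072]
[[[17, 97, 152], [118, 205, 118], [118, 219, 121], [18, 99, 149]], [[18, 97, 155], [117, 213, 122], [117, 152, 114], [17, 97, 150]], [[17, 98, 156], [18, 99, 152], [19, 95, 158], [17, 97, 153]]]
[[[17, 92, 155], [66, 215, 101], [62, 160, 107], [63, 178, 103]], [[18, 99, 150], [15, 98, 164], [62, 164, 107], [16, 98, 154]], [[17, 98, 154], [17, 96, 154], [18, 98, 156], [17, 97, 157]]]
[[[21, 88, 153], [0, 201, 152], [0, 221, 148], [17, 97, 150]], [[17, 95, 153], [5, 152, 151], [0, 208, 151], [17, 96, 151]], [[18, 94, 155], [18, 96, 152], [18, 92, 153], [17, 98, 153]]]
[[[18, 102, 157], [16, 98, 153], [117, 218, 123], [119, 190, 125]], [[18, 101, 157], [18, 100, 150], [18, 106, 161], [17, 87, 126]], [[27, 46, 123], [17, 92, 158], [19, 99, 155], [18, 97, 152]]]
```

View pics/c.png

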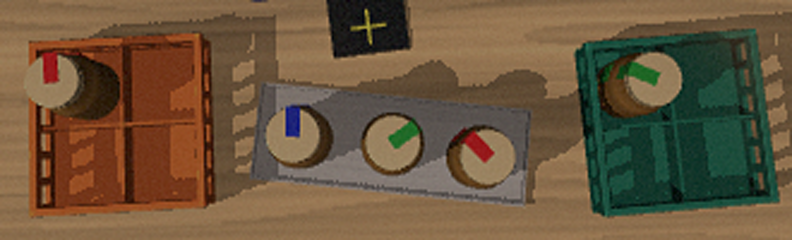

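```bash
python3 - <<'E'
from h import *
im=cv2.imread("pics/top0.png")[:,:,::-1].copy();h=hsv(im)
H,S,V=[h[...,i].astype(int) for i in range(3)]
cap=(H>=14)&(H<=21)&(S>80)&(S<125)&(V>138)
st={"red":((H<6)|(H>175))&(S>140)&(V>80),"green":(H>50)&(H<72)&(S>140)&(V>80),"blue":(H>112)&(H<125)&(S>140)&(V>60)}
for k,c in {"blue":(217,221),"green":(259,225),"red":(296,231),"passed":(368,198),"rejected":(118,199)}.items():
    cc={"passed":"green","rejected":"red"}.get(k,k);zt=.148 if k==cc else .151
    g=np.zeros(cap.shape,np.uint8);cv2.circle(g,c,16,1,-1)
    m=((cap|st[cc])&(g>0)).astype(np.uint8);m=cv2.morphologyEx(m,cv2.MORPH_OPEN,np.ones((5,5),np.uint8))
    b=max(blobs(m,50),key=lambda b:b[1][4]);ct=max(cv2.findContours(b[2].astype(np.uint8),0,1)[0],key=len)
    (x,y),r=cv2.minEnclosingCircle(cv2.convexHull(ct));w=ray("top",(x,y),zt)[0]
    w2=ray("top",b[0],zt)[0];s=ray("top",np.argwhere(st[cc]&(g>0)).mean(0)[::-1],zt)[0]-w
    print(k,(x,y),r,b[1],"circ",w.round(4),"cen",w2.round(4),"yaw deg",np.degrees(np.arctan2(s[1],s[0])).round(1))
# plate edges
dark=(V<60)&(np.indices(V.shape)[0]<190)
L=[];R=[]
for y in range(120,182,3):
    xs=np.where(dark[y,215:275])[0]+215
    if len(xs): L.append((xs[0]-.5,y));R.append((xs[-1]+.5,y))
for E_ in (L,R):
    w=ray("top",E_,.006)[:,:2].astype(np.float32);f=cv2.fitLine(w,cv2.DIST_HUBER,0,.001,.001).ravel();print("edge",f.round(4),np.degrees(np.arctan(f[1]/f[0])))
y=(H>22)&(H<36)&(S>120)&(V>90);y[:165]=0;y[186:]=0;y[:,:235]=0;y[:,265:]=0
ys=np.argwhere(y)[:,::-1];x0,y0=ys.min(0);x1,y1=ys.max(0);print("cross",ray("top",((x0+x1)/2,(y0+y1)/2),.006),ray("top",ys.mean(0),.006))
z=lambda p:(95+p[0]/2.4,165+p[1]/2.4)
o=np.r_[ray("top",[z((28,42)),z((32,216))],.072),ray("top",[z((208,32)),z((212,212))],0.0)]
print("orange",o.round(3),o.mean(0)); print("rib",ray("top",z((124,124)),.046))
t=np.r_[ray("top",[z((752,30)),z((778,201))],.072),ray("top",[z((577,45)),z((601,216))],0)]
print("teal",t.round(3),t.mean(0));print("rib",ray("top",z((677,120)),.046))
E
```

```text
blue (216.0, 220.6750030517578) 11.08863353729248 [206 210  21  22 372] circ [0.4689 0.1204 0.148 ] cen [0.4686 0.1199 0.148 ] yaw deg -6.6
green (258.2105407714844, 224.0) 10.992554664611816 [248 214  21  21 309] circ [0.4568 0.0066 0.148 ] cen [0.4554 0.0092 0.148 ] yaw deg -55.6
red (298.0, 230.0) 10.816754341125488 [288 220  21  21 308] circ [ 0.4378 -0.1     0.148 ] cen [ 0.4346 -0.1028  0.148 ] yaw deg 41.7
passed (367.4316711425781, 197.61801147460938) 10.978191375732422 [358 187  21  22 322] circ [ 0.5199 -0.2919  0.151 ] cen [ 0.5191 -0.2945  0.151 ] yaw deg 58.7
rejected (114.5, 197.5) 12.020915031433105 [103 187  24  23 364] circ [0.5389 0.3944 0.151 ] cen [0.536  0.3926 0.151 ] yaw deg -14.7
edge [0.9951 0.0991 0.6963 0.0908] 5.6884017
edge [ 0.9943  0.1067  0.6926 -0.0096] 6.1246552
cross [[0.61030502 0.03259721 0.006     ]] [[0.61110628 0.03296827 0.006     ]]
orange [[0.592 0.448 0.072]
 [0.382 0.438 0.072]
 [0.609 0.241 0.   ]
 [0.377 0.237 0.   ]] [0.49012459 0.34093799 0.036     ]
rib [[0.48993334 0.33673255 0.046     ]]
teal [[ 0.583 -0.441  0.072]
 [ 0.375 -0.456  0.072]
 [ 0.579 -0.241  0.   ]
 [ 0.359 -0.259  0.   ]] [ 0.47394172 -0.34915683  0.036     ]
rib [[ 0.47621121 -0.34962606  0.046     ]]
```

```bash
cat >> h.py <<'E'
from scipy.spatial.transform import Rotation as Ro
def go(p,yaw,start=None):
    """start=(pos,yaw) of commanded pose, else measured"""
    s=monitor.read_state()
    R0=Ro.from_euler("xyz",s["ee_rot"]);p0=s["position"]
    if start is not None:p0=np.array(start[0]);R0=Ro.from_euler("xyz",[np.pi,0,start[1]])
    t=R0.inv().apply(np.array(p)-p0)/.25;r=(R0.inv()*Ro.from_euler("xyz",[np.pi,0,yaw])).as_rotvec()/np.pi
    print("tr",t.round(3),"dr",r.round(4),"rows",np.linalg.norm(t)*4,np.linalg.norm(r)*180/10.7)
E
python3 - <<'E'
from h import *
go((.36,-.33,.32),1.1)
go((.437,-.101,.30),1.57,((.36,-.33,.32),1.1))
E
```

```text
tr [ 0.699 -0.675 -0.356] dr [-4.000e-04 -1.000e-04 -2.028e-01] rows 4.140814009114529 3.4118930914081593
tr [ 0.956 -0.141  0.08 ] dr [-0.      0.     -0.1496] rows 3.878803939360689 2.5167305019765127
```

Request:
apply_moves(
  jaw=[0, 0, 0, 0, 0, 0, 0],
  translation=[
    [0.1, -0.1, -0.12],
    [0.25, -0.24, -0.24],
    [0.4, -0.38, -0.356],
    [0.54, -0.52, -0.356],
    [0.66, -0.64, -0.356],
    [0.7, -0.675, -0.356],
    [0.7, -0.675, -0.356],
  ],
  dr=[
    [0, 0, -0.03],
    [0, 0, -0.07],
    [0, 0, -0.11],
    [0, 0, -0.15],
    [0, 0, -0.18],
    [0, 0, -0.203],
    [0, 0, -0.203],
  ],
  newtons=50,
)

```text
time: 0.98
position: [0.3605, -0.3295, 0.3203]
ee_rot: [-3.141, 0.0, 1.102]
wrist_force: [0.7, -1.1, -0.1]
gripper_width: 1.001
finger_force: 0.0
```

Request:
apply_moves(
  jaw=[0, 0, 0, 0, 0, 0, 0, 0],
  translation=[
    [0.15, -0.02, 0.01],
    [0.35, -0.05, 0.03],
    [0.55, -0.08, 0.05],
    [0.75, -0.11, 0.07],
    [0.9, -0.135, 0.08],
    [0.956, -0.141, 0.08],
    [0.956, -0.141, 0.08],
    [0.956, -0.141, 0.08],
  ],
  dr=[
    [0, 0, -0.03],
    [0, 0, -0.06],
    [0, 0, -0.09],
    [0, 0, -0.12],
    [0, 0, -0.15],
    [0, 0, -0.15],
    [0, 0, -0.15],
    [0, 0, -0.15],
  ],
)

```text
time: 1.98
position: [0.4369, -0.1026, 0.3002]
ee_rot: [-3.141, -0.0, 1.569]
wrist_force: [-0.7, 0.5, -0.2]
gripper_width: 1.001
finger_force: 0.0
```

```bash
python3 - <<'E'
from h import *
s=monitor.read_state();print(s["time"],s["position"],s["ee_rot"],s["joint_pos"].round(2))
c=cams.calibration("wrist");im=cams.read_camera("wrist");cv2.imwrite("pics/w1.png",im[:,:,::-1]);print(c)
E
```

```text
1.975 [ 0.43687504 -0.10258921  0.3001731 ] [-3.14118651e+00 -4.90688616e-05  1.56855216e+00] [ 0.63  0.05 -0.48  1.93  0.02  1.17  0.14]
{'camera_matrix': array([[297.31863964,   0.        , 257.73750269],
       [  0.        , 297.31863964, 189.37506558],
       [  0.        ,   0.        ,   1.        ]]), 'T': array([[ 9.99994430e-01, -3.29430418e-03, -5.35924434e-04,
         4.37058098e-01],
       [-3.30157160e-03, -9.52827203e-01, -3.03495340e-01,
        -2.54032992e-02],
       [ 4.89162589e-04,  3.03495419e-01, -9.52832772e-01,
         4.42933373e-01],
       [ 0.00000000e+00,  0.00000000e+00,  0.00000000e+00,
         1.00000000e+00]])}
```

View pics/w1.png

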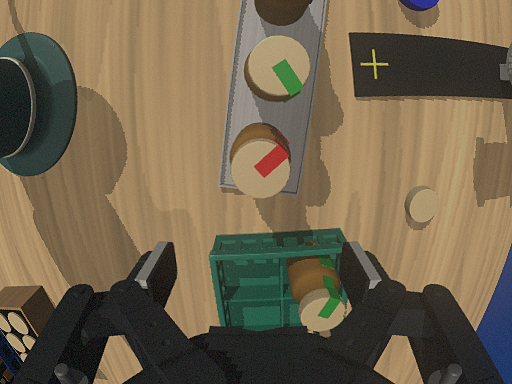

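The wrist view shows the red cap at about (261,168), the green cap at (278,67) and the cross at (374,64). I'll refine those positions from it.

```bash
cat >> h.py <<'E'
def wray(px,z,c):
    K=c["camera_matrix"];T=c["T"];v=(np.atleast_2d(np.asarray(px,float))-K[:2,2])/K[0,0];r=np.linalg.norm(v,axis=1,keepdims=True)
    d=np.c_[v/np.maximum(r,1e-9)*np.sin(r),np.cos(r)]@T[:3,:3].T;o=T[:3,3];return o+d*((z-o[2])/d[:,2])[:,None]
def masks(im):
    h=hsv(im);H,S,V=[h[...,i].astype(int) for i in range(3)]
    return {"cap":(H>=13)&(H<=22)&(S>70)&(S<125)&(V>138),"red":((H<6)|(H>175))&(S>140)&(V>80),"green":(H>50)&(H<72)&(S>140)&(V>80),"blue":(H>112)&(H<125)&(S>140)&(V>60),"yellow":(H>22)&(H<36)&(S>120)&(V>90)}
def capfit(im,col,c,guess,zt=.148,R=42):
    """world cap circle: least-squares circle on the border points cast to the cap's top plane, and the strip's yaw"""
    M=masks(im);g=np.zeros(im.shape[:2],np.uint8);cv2.circle(g,guess,R,1,-1)
    m=((M["cap"]|M[col])&(g>0)).astype(np.uint8);m=cv2.morphologyEx(m,cv2.MORPH_OPEN,np.ones((5,5),np.uint8));b=max(blobs(m,80),key=lambda b:b[1][4])
    ct=max(cv2.findContours(b[2].astype(np.uint8),0,1)[0],key=len)[:,0];ct=cv2.convexHull(ct)[:,0]
    w=wray(ct,zt,c)[:,:2];(x,y),r=cv2.minEnclosingCircle(w.astype(np.float32))
    s=wray(np.argwhere(M[col]&b[2])[:,::-1],zt,c)[:,:2];s=s[np.hypot(*(s-[x,y]).T)<.031].mean(0)-[x,y]
    cen=wray(b[0],zt,c)[0,:2]
    print(col,"circ",np.round([x,y,r],4),"centroid",cen.round(4),"yaw",np.arctan2(s[1],s[0]).round(3),b[1]);return x,y
E
python3 - <<'E'
from h import *
im=cv2.imread("pics/w1.png")[:,:,::-1].copy();c=cams.calibration("wrist")
capfit(im,"red",c,(261,168));capfit(im,"green",c,(278,67))
capfit(im,"green",c,(324,310),.151)
m=masks(im)["yellow"];m[:40]=0;m[90:]=0;m[:,:350]=0;m[:,400:]=0
ys=np.argwhere(m)[:,::-1];print("cross",ys.mean(0),wray((ys.min(0)+ys.max(0))/2,.006,c))
E
```

```text
red circ [ 0.4382 -0.1033  0.0383] centroid [ 0.438  -0.1005] yaw 0.881 [ 231  141   59   68 2814]
green circ [0.4577 0.0081 0.0303] centroid [0.456  0.0098] yaw nan [ 249   37   61   58 2251]
green circ [ 0.5205 -0.2905  0.0309] centroid [ 0.5197 -0.2903] yaw 0.986 [ 301  298   44   33 1034]
cross [374.0304878   63.83536585] [[0.61301857 0.03444502 0.006     ]]h.py:30: RuntimeWarning: Mean of empty slice.
  s=wray(np.argwhere(M[col]&b[2])[:,::-1],zt,c)[:,:2];s=s[np.hypot(*(s-[x,y]).T)<.031].mean(0)-[x,y]
  ret = um.true_divide(
```

Request:
apply_moves(
  jaw=[0, 0, 0, 0, 0, 1, 1, 1, 1, 1],
  translation=[
    [0, 0.004, 0.2],
    [0, 0.004, 0.42],
    [0, 0.004, 0.62],
    [0, 0.004, 0.724],
    [0, 0.004, 0.724],
    [0, 0.004, 0.724],
    [0, 0.004, 0.724],
    [0, 0.004, 0.724],
    [0, 0.004, 0.724],
    [0, 0.004, 0.724],
  ],
  dr=[
    [0, 0, 0],
    [0, 0, 0],
    [0, 0, 0],
    [0, 0, 0],
    [0, 0, 0],
    [0, 0, 0],
    [0, 0, 0],
    [0, 0, 0],
    [0, 0, 0],
    [0, 0, 0],
  ],
  newtons=50,
)

```text
time: 3.28
position: [0.4391, -0.1016, 0.1209]
ee_rot: [3.139, 0.001, 1.571]
wrist_force: [-0.2, 0.4, 6.8]
gripper_width: 0.707
finger_force: 53.1
```

Request:
apply_moves(
  jaw=[1, 1, 1, 1, 1, 1, 1, 1, 1, 1],
  translation=[
    [0, 0, -0.08],
    [0, 0, -0.24],
    [0, 0, -0.44],
    [0, 0, -0.62],
    [0, 0, -0.76],
    [0.04, 0, -0.8],
    [0.16, 0.01, -0.8],
    [0.34, 0.015, -0.8],
    [0.54, 0.024, -0.8],
    [0.74, 0.024, -0.8],
  ],
  dr=[
    [0, 0, 0],
    [0, 0, 0],
    [0, 0, 0],
    [0, 0, 0],
    [0, 0, 0],
    [0, 0, 0],
    [0, 0, 0],
    [0, 0, 0],
    [0, 0, 0],
    [0, 0, 0],
  ],
)

```text
time: 4.53
position: [0.4432, 0.0859, 0.3187]
ee_rot: [-3.141, 0.0, 1.572]
wrist_force: [0.5, 0.2, -3.9]
gripper_width: 0.708
finger_force: 56.9
```

Request:
apply_moves(
  jaw=[1, 1, 1, 1, 1, 1, 1, 1],
  translation=[
    [0.2, 0, 0],
    [0.4, 0, 0],
    [0.58, 0, 0],
    [0.72, 0, 0],
    [0.8, 0, 0],
    [0.816, 0, 0],
    [0.816, 0, 0],
    [0.816, 0, 0],
  ],
  dr=[
    [0, 0, 0],
    [0, 0, 0],
    [0, 0, 0],
    [0, 0, 0],
    [0, 0, 0],
    [0, 0, 0],
    [0, 0, 0],
    [0, 0, 0],
  ],
)

```text
time: 5.52
position: [0.4438, 0.2871, 0.3191]
ee_rot: [-3.141, 0.0, 1.571]
wrist_force: [0.1, 0.0, -4.2]
gripper_width: 0.709
finger_force: 56.8
```

```bash
python3 - <<'E'
from h import *
s=monitor.read_state();print(s["time"],s["position"],s["ee_rot"],s["joint_pos"].round(2),s["finger_force"])
for n in("wrist","top"):
    im=cams.read_camera(n);cv2.imwrite(f"pics/{n}2.png",im[:,:,::-1])
a=cv2.imread("pics/wrist2.png");b=cv2.imread("pics/top2.png")[140:300,60:260]
cv2.imwrite("pics/m2.png",np.hstack([a[:, :],cv2.resize(b,None,fx=1.44,fy=2.4)])[:,:800])
E
```

```text
5.525 [0.44381821 0.28713406 0.31914334] [-3.14149422e+00  4.78504013e-04  1.57083759e+00] [ 0.08  0.25 -0.84  1.72  0.2   1.26 -0.81] 56.82705223560333
```

View pics/m2.png

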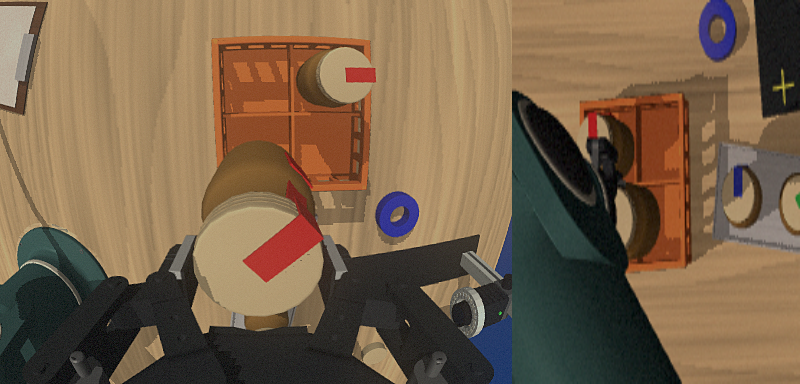

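Wrist view: the orange rim corners are at (212,39), (370,39) and (366,188), and the ribs cross near (290,115). The occupied pocket is the far (+x, +y) one, so the near-right pocket is free.

```bash
python3 - <<'E'
from h import *
c=cams.calibration("wrist")
print(wray([(212,39),(370,39)],.072,c).round(4));print("rib",wray([(290,114),(287,50),(225,114),(358,115)],.046,c).round(4))
im=cv2.imread("pics/wrist2.png")[:,:,::-1].copy();capfit(im,"red",c,(346,76),.151,34)
E
```

```text
[[0.3853 0.444  0.072 ]
 [0.5952 0.452  0.072 ]]
rib [[0.4892 0.3419 0.046 ]
 [0.4845 0.4322 0.046 ]
 [0.3987 0.342  0.046 ]
 [0.5886 0.344  0.046 ]]
red circ [0.5424 0.393  0.0345] centroid [0.5395 0.3917] yaw 0.04 [ 320   48   60   55 2393]
```

Request:
apply_moves(
  jaw=[1, 1, 1, 1, 1, 1, 1, 1, 1, 1],
  translation=[
    [0.02, 0.005, 0.05],
    [0.02, 0.005, 0.18],
    [0.02, 0.005, 0.34],
    [0.02, 0.005, 0.48],
    [0.02, 0.005, 0.6],
    [0.02, 0.005, 0.68],
    [0.02, 0.005, 0.73],
    [0.02, 0.005, 0.76],
    [0.02, 0.005, 0.774],
    [0.02, 0.005, 0.774],
  ],
  dr=[
    [0, 0, 0],
    [0, 0, 0],
    [0, 0, 0],
    [0, 0, 0],
    [0, 0, 0],
    [0, 0, 0],
    [0, 0, 0],
    [0, 0, 0],
    [0, 0, 0],
    [0, 0, 0],
  ],
)

```text
time: 6.88
position: [0.4452, 0.293, 0.1261]
ee_rot: [3.141, -0.0, 1.572]
wrist_force: [-0.1, 0.9, -2.7]
gripper_width: 0.711
finger_force: 56.8
```

Request:
apply_moves(
  jaw=[1, 1, 1],
  translation=[
    [0, 0, 0.006],
    [0, 0, 0.008],
    [0, 0, 0.008],
  ],
  dr=[
    [0, 0, 0],
    [0, 0, 0],
    [0, 0, 0],
  ],
)

```text
time: 7.25
position: [0.4451, 0.293, 0.124]
ee_rot: [3.141, -0.0, 1.572]
wrist_force: [0.5, -0.7, -2.0]
gripper_width: 0.705
finger_force: 57.1
```

Request:
apply_moves(
  jaw=[1, 1, 1],
  translation=[
    [0, 0, 0.006],
    [0, 0, 0.008],
    [0, 0, 0.008],
  ],
  dr=[
    [0, 0, 0],
    [0, 0, 0],
    [0, 0, 0],
  ],
)

```text
time: 7.62
position: [0.4455, 0.2935, 0.1238]
ee_rot: [3.14, 0.0, 1.572]
wrist_force: [-9.7, -9.4, 37.6]
gripper_width: 0.707
finger_force: 61.3
```

Request:
apply_moves(
  jaw=[1, 1, 0, 0, 0, 0, 0, 0, 0, 0],
  translation=[
    [0, 0, -0.005],
    [0, 0, -0.007],
    [0, 0, -0.007],
    [0, 0, -0.007],
    [0, 0, -0.007],
    [0, 0, -0.03],
    [0, 0, -0.1],
    [0, 0, -0.25],
    [0, 0, -0.45],
    [0, 0, -0.6],
  ],
  dr=[
    [0, 0, 0],
    [0, 0, 0],
    [0, 0, 0],
    [0, 0, 0],
    [0, 0, 0],
    [0, 0, 0],
    [0, 0, 0],
    [0, 0, 0],
    [0, 0, 0],
    [0, 0, 0],
  ],
)

```text
time: 8.88
position: [0.4449, 0.2933, 0.275]
ee_rot: [3.14, -0.001, 1.572]
wrist_force: [0.0, 0.6, -0.2]
gripper_width: 0.999
finger_force: 0.0
```

```bash
python3 - <<'E'
from h import *
go((.4575,.0085,.275),1.57)
E
```

```text
tr [-1.139e+00  4.900e-02 -1.000e-03] dr [ 0.0005 -0.0003  0.0007] rows 4.561926712887717 0.016338678623880915
```

Request:
apply_moves(
  jaw=[0, 0, 0, 0, 0],
  translation=[
    [-0.2, 0.02, 0],
    [-0.44, 0.03, 0],
    [-0.68, 0.04, 0],
    [-0.9, 0.049, 0],
    [-1.0, 0.049, 0],
  ],
  dr=[
    [0, 0, 0],
    [0, 0, 0],
    [0, 0, 0],
    [0, 0, 0],
    [0, 0, 0],
  ],
)

```text
time: 9.5
position: [0.4574, 0.0402, 0.273]
ee_rot: [3.141, 0.001, 1.569]
wrist_force: [0.1, 1.4, -1.2]
gripper_width: 0.998
finger_force: 0.0
```

Request:
apply_moves(
  jaw=[0, 0, 0, 0, 0],
  translation=[
    [-0.1, 0, 0],
    [-0.14, 0, 0],
    [-0.14, 0, 0],
    [-0.14, 0, 0],
    [-0.14, 0, 0],
  ],
  dr=[
    [0, 0, 0],
    [0, 0, 0],
    [0, 0, 0],
    [0, 0, 0],
    [0, 0, 0],
  ],
)

```text
time: 10.12
position: [0.4576, 0.0088, 0.2719]
ee_rot: [-3.142, -0.0, 1.573]
wrist_force: [-0.5, -0.5, 0.7]
gripper_width: 0.999
finger_force: 0.0
```

```bash
python3 - <<'E'
from h import *
s=monitor.read_state();print(s["time"],s["position"],s["ee_rot"])
c=cams.calibration("wrist");np.save("cw3.npy",c["T"])
for n in("wrist","scene"):
    im=cams.read_camera(n);cv2.imwrite(f"pics/{n}3.png",im[:,:,::-1])
a=cv2.imread("pics/wrist3.png");b=cv2.imread("pics/scene3.png")[130:250,300:420]
cv2.imwrite("pics/m3.png",np.hstack([a,cv2.resize(b,(288,384))]))
E
```

```text
10.125 [0.45755003 0.00877744 0.27186225] [-3.14156562e+00 -1.72839074e-04  1.57310315e+00]
```

View pics/m3.png

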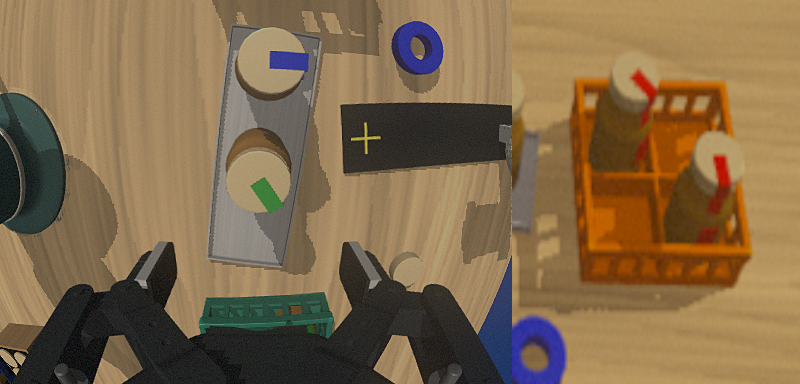

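The red jar stands upright in its pocket. In the wrist view the green cap is at (258,181), the blue cap at (272,63) and the cross at (366,138). I'll measure the green and blue jars and the plate.

```bash
python3 - <<'E'
from h import *
im=cv2.imread("pics/wrist3.png")[:,:,::-1].copy();c=cams.calibration("wrist")
capfit(im,"green",c,(258,181),R=37);x,y=capfit(im,"blue",c,(272,63),R=40)
m=masks(im)["blue"];m[:45]=0;m[75:]=0;m[:,:265]=0;m[:,312:]=0
w=wray(np.argwhere(m)[:,::-1],.148,c)[:,:2];w=w[np.hypot(*(w-[x,y]).T)<.03]
f=cv2.fitLine(w.astype(np.float32),2,0,.001,.001).ravel();print("blue line yaw",np.arctan(f[1]/f[0]),"offset",w.mean(0)-[x,y])
m=masks(im)["yellow"];m[:115]=0;m[160:]=0;m[:,:345]=0;m[:,390:]=0
ys=np.argwhere(m)[:,::-1];print("cross",wray((ys.min(0)+ys.max(0))/2,.006,c))
V=hsv(im)[...,2];U=[];L=[]
for xx in range(350,480,5):
    r=np.where(V[95:180,xx]<60)[0]+95;U.append((xx,r[0]-.5));L.append((xx,r[-1]+.5))
for e in(U,L):
    w=wray(e,.006,c)[:,:2].astype(np.float32);f=cv2.fitLine(w,cv2.DIST_HUBER,0,.001,.001).ravel();print(f.round(4),np.arctan(f[1]/f[0]), "y at cross",f[3]+(0.612-f[2])*f[1]/f[0])
E
```

```text
green circ [0.4579 0.0082 0.0306] centroid [0.4561 0.0113] yaw nan [ 226  152   64   61 2502]
blue circ [0.4706 0.1198 0.0314] centroid [0.4697 0.1195] yaw 0.005 [ 238   29   70   64 3401]
blue line yaw -0.03353089 offset [1.34587498e-02 6.95843116e-05]
cross [[0.61296101 0.03414804 0.006     ]]
[0.9948 0.1014 0.6612 0.0885] 0.10154009 y at cross 0.08350823
[ 0.9951  0.0993  0.6782 -0.0091] 0.09943645 y at cross -0.015723418h.py:30: RuntimeWarning: Mean of empty slice.
  s=wray(np.argwhere(M[col]&b[2])[:,::-1],zt,c)[:,:2];s=s[np.hypot(*(s-[x,y]).T)<.031].mean(0)-[x,y]
  ret = um.true_divide(
```

Request:
apply_moves(
  jaw=[0, 0, 0, 0, 0, 1, 1, 1, 1, 1],
  translation=[
    [0, 0, 0.16],
    [0, 0, 0.36],
    [0, 0, 0.54],
    [0, 0, 0.61],
    [0, 0, 0.61],
    [0, 0, 0.61],
    [0, 0, 0.61],
    [0, 0, 0.61],
    [0, 0, 0.61],
    [0, 0, 0.61],
  ],
  dr=[
    [0, 0, 0],
    [0, 0, 0],
    [0, 0, 0],
    [0, 0, 0],
    [0, 0, 0],
    [0, 0, 0],
    [0, 0, 0],
    [0, 0, 0],
    [0, 0, 0],
    [0, 0, 0],
  ],
)

```text
time: 11.48
position: [0.4584, 0.0079, 0.121]
ee_rot: [3.139, 0.001, 1.572]
wrist_force: [-4.3, -0.0, 14.7]
gripper_width: 0.712
finger_force: 50.7
```

Request:
apply_moves(
  jaw=[1, 1, 1, 1, 1, 1, 1, 1, 1, 1],
  translation=[
    [0, 0, -0.08],
    [0, 0, -0.24],
    [0, 0, -0.44],
    [0, 0, -0.62],
    [-0.02, 0, -0.72],
    [-0.1, -0.01, -0.74],
    [-0.26, -0.03, -0.74],
    [-0.46, -0.05, -0.74],
    [-0.66, -0.08, -0.74],
    [-0.86, -0.108, -0.74],
  ],
  dr=[
    [0, 0, 0],
    [0, 0, 0],
    [0, 0, 0],
    [0, 0, 0],
    [0, 0, 0],
    [0, 0, 0],
    [0, 0, 0],
    [0, 0, 0],
    [0, 0, 0],
    [0, 0, 0],
  ],
)

```text
time: 12.72
position: [0.4302, -0.2085, 0.3053]
ee_rot: [3.141, 0.001, 1.572]
wrist_force: [0.6, -0.3, -4.9]
gripper_width: 0.704
finger_force: 57.9
```

Request:
apply_moves(
  jaw=[1, 1, 1, 1, 1, 1, 1, 1],
  translation=[
    [-0.2, 0, 0],
    [-0.4, 0, 0],
    [-0.58, 0, 0],
    [-0.7, 0, 0],
    [-0.76, 0, 0],
    [-0.776, 0, 0],
    [-0.776, 0, 0],
    [-0.776, 0, 0],
  ],
  dr=[
    [0, 0, 0],
    [0, 0, 0],
    [0, 0, 0],
    [0, 0, 0],
    [0, 0, 0],
    [0, 0, 0],
    [0, 0, 0],
    [0, 0, 0],
  ],
)

```text
time: 13.72
position: [0.4313, -0.4001, 0.3046]
ee_rot: [3.141, -0.0, 1.573]
wrist_force: [0.6, 0.4, -5.1]
gripper_width: 0.705
finger_force: 57.8
```

```bash
python3 - <<'E'
from h import *
s=monitor.read_state();print(s["time"],s["position"],s["ee_rot"],s["joint_pos"].round(2),s["finger_force"])
im=cams.read_camera("wrist");cv2.imwrite("pics/wrist4.png",im[:,:,::-1])
E
```

```text
13.725 [ 0.43128155 -0.40006757  0.30455517] [ 3.14143191e+00 -2.43560935e-06  1.57301049e+00] [ 1.01  0.32 -0.4   1.61  0.13  1.24  0.59] 57.812182903289795
```

View pics/wrist4.png

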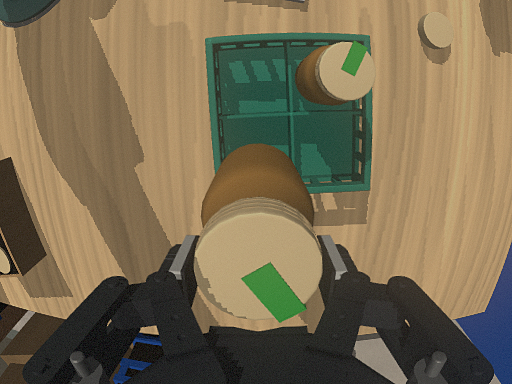

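The green crate's far rim corners are at (206,37) and (370,36), and the ribs cross near (291,112). The near-right pocket below the held jar is free.

```bash
python3 - <<'E'
from h import *
c=cams.calibration("wrist")
print(wray([(206,37),(370,36)],.072,c).round(4));print("rib",wray([(291,112),(287,48),(222,113),(360,114)],.046,c).round(4))
print("low right corner base/rim",wray([(370,190)],.072,c),wray([(370,190)],0,c))
im=cv2.imread("pics/wrist4.png")[:,:,::-1].copy();capfit(im,"green",c,(345,72),.151,34)
E
```

```text
[[ 0.3669 -0.2435  0.072 ]
 [ 0.5765 -0.2342  0.072 ]]
rib [[ 0.476  -0.3419  0.046 ]
 [ 0.47   -0.2547  0.046 ]
 [ 0.3834 -0.3433  0.046 ]
 [ 0.5736 -0.3408  0.046 ]]
low right corner base/rim [[ 0.58788288 -0.4433882   0.072     ]] [[ 0.61798193 -0.46648315  0.        ]]
green circ [ 0.5238 -0.2909  0.0325] centroid [ 0.5213 -0.2953] yaw nan [ 319   42   60   58 2147]h.py:30: RuntimeWarning: Mean of empty slice.
  s=wray(np.argwhere(M[col]&b[2])[:,::-1],zt,c)[:,:2];s=s[np.hypot(*(s-[x,y]).T)<.031].mean(0)-[x,y]
  ret = um.true_divide(
```

Request:
apply_moves(
  jaw=[1, 1, 1, 1, 1, 1, 1, 1, 1, 1],
  translation=[
    [0.03, -0.003, 0.05],
    [0.03, -0.003, 0.18],
    [0.03, -0.003, 0.34],
    [0.03, -0.003, 0.46],
    [0.03, -0.003, 0.56],
    [0.03, -0.003, 0.64],
    [0.03, -0.003, 0.69],
    [0.03, -0.003, 0.71],
    [0.03, -0.003, 0.72],
    [0.03, -0.003, 0.72],
  ],
  dr=[
    [0, 0, 0],
    [0, 0, 0],
    [0, 0, 0],
    [0, 0, 0],
    [0, 0, 0],
    [0, 0, 0],
    [0, 0, 0],
    [0, 0, 0],
    [0, 0, 0],
    [0, 0, 0],
  ],
)

```text
time: 15.02
position: [0.4304, -0.3937, 0.1247]
ee_rot: [3.141, 0.0, 1.572]
wrist_force: [-0.4, 0.7, -5.8]
gripper_width: 0.709
finger_force: 58.0
```

Request:
apply_moves(
  jaw=[1, 1],
  translation=[
    [0, 0, 0.003],
    [0, 0, 0.004],
  ],
  dr=[
    [0, 0, 0],
    [0, 0, 0],
  ],
)

```text
time: 15.28
position: [0.4304, -0.394, 0.1242]
ee_rot: [3.141, 0.001, 1.572]
wrist_force: [-4.6, 0.7, 9.4]
gripper_width: 0.705
finger_force: 59.0
```

Light contact with the floor, so I can release, rise and go to the blue jar.

Request:
apply_moves(
  jaw=[1, 0, 0, 0, 0, 0, 0, 0, 0],
  translation=[
    [0, 0, -0.002],
    [0, 0, -0.002],
    [0, 0, -0.002],
    [0, 0, -0.002],
    [0, 0, -0.03],
    [0, 0, -0.1],
    [0, 0, -0.25],
    [0, 0, -0.45],
    [0, 0, -0.6],
  ],
  dr=[
    [0, 0, 0],
    [0, 0, 0],
    [0, 0, 0],
    [0, 0, 0],
    [0, 0, 0],
    [0, 0, 0],
    [0, 0, 0],
    [0, 0, 0],
    [0, 0, 0],
  ],
)

```text
time: 16.4
position: [0.4305, -0.3936, 0.2768]
ee_rot: [3.14, 0.002, 1.572]
wrist_force: [-0.0, 0.2, -0.4]
gripper_width: 1.001
finger_force: 0.0
```

```bash
python3 - <<'E'
from h import *
go((.4505,-.16,.275),1.573)
go((.4705,.119,.275),1.57)
E
```

```text
tr [0.934 0.081 0.006] dr [ 0.0005  0.0005 -0.0003] rows 3.75077300066523 0.013475779367430515
tr [2.05  0.163 0.004] dr [0.0006 0.0005 0.0007] rows 8.225969229456895 0.016670368478452477
```

Request:
apply_moves(
  jaw=[0, 0, 0, 0, 0, 0],
  translation=[
    [0.12, 0.02, 0],
    [0.34, 0.04, 0],
    [0.58, 0.06, 0],
    [0.8, 0.08, 0],
    [0.95, 0.08, 0],
    [1.0, 0.08, 0],
  ],
  dr=[
    [0, 0, 0],
    [0, 0, 0],
    [0, 0, 0],
    [0, 0, 0],
    [0, 0, 0],
    [0, 0, 0],
  ],
)

```text
time: 17.15
position: [0.4502, -0.1415, 0.2747]
ee_rot: [3.14, 0.001, 1.575]
wrist_force: [0.2, -0.9, 0.2]
gripper_width: 1.0
finger_force: 0.0
```

Request:
apply_moves(
  jaw=[0, 0, 0, 0, 0, 0, 0, 0],
  translation=[
    [0.12, 0.02, 0],
    [0.34, 0.04, 0],
    [0.58, 0.06, 0],
    [0.8, 0.083, 0],
    [0.95, 0.083, 0],
    [1.0, 0.083, 0],
    [1.0, 0.083, 0],
    [1.0, 0.083, 0],
  ],
  dr=[
    [0, 0, 0],
    [0, 0, 0],
    [0, 0, 0],
    [0, 0, 0],
    [0, 0, 0],
    [0, 0, 0],
    [0, 0, 0],
    [0, 0, 0],
  ],
)

```text
time: 18.15
position: [0.4707, 0.1049, 0.2734]
ee_rot: [-3.142, 0.0, 1.57]
wrist_force: [-0.5, 0.3, 0.1]
gripper_width: 0.998
finger_force: 0.0
```

```bash
python3 - <<'E'
from h import *
go((.4705,.1195,.119),1.5708)
im=cams.read_camera("wrist");c=cams.calibration("wrist");cv2.imwrite("pics/wrist5.png",im[:,:,::-1])
im2=cams.read_camera("scene");cv2.imwrite("pics/scene5.png",im2[:,:,::-1])
x,y=capfit(im,"blue",c,(258,190),R=45)
cv2.imwrite("pics/m5.png",np.hstack([im,cv2.resize(im2[120:230,100:320],(288,384))])[:,:,::-1])
E
```

```text
tr [ 0.059 -0.001  0.617] dr [-0.      0.0001 -0.0003] rows 2.4810649589452245 0.0056910006013820855
blue circ [0.4703 0.1185 0.0313] centroid [0.4697 0.1161] yaw 0.117 [ 224  146   67   50 2469]
```

View pics/m5.png

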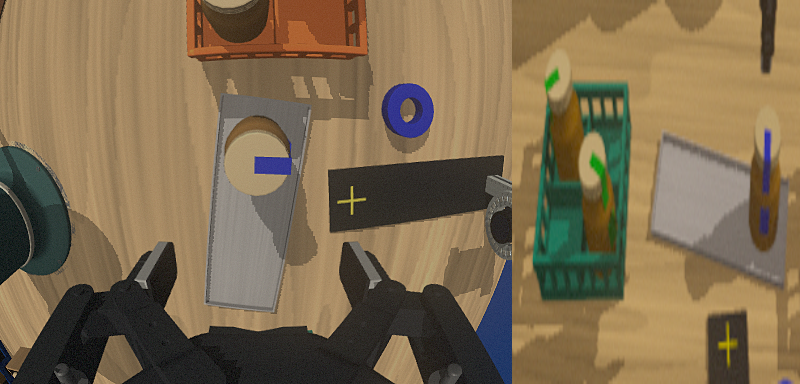

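The green jar stands in its crate. The blue cap is at (258,163) with its strip nearly along world +x. Now the grasp.

Request:
apply_moves(
  jaw=[0, 0, 0, 0, 0, 1, 1, 1, 1, 1],
  translation=[
    [0.057, 0, 0.1],
    [0.057, 0, 0.3],
    [0.057, 0, 0.5],
    [0.057, 0, 0.612],
    [0.057, 0, 0.612],
    [0.057, 0, 0.612],
    [0.057, 0, 0.612],
    [0.057, 0, 0.612],
    [0.057, 0, 0.612],
    [0.057, 0, 0.612],
  ],
  dr=[
    [0, 0, 0],
    [0, 0, 0],
    [0, 0, 0],
    [0, 0, 0],
    [0, 0, 0],
    [0, 0, 0],
    [0, 0, 0],
    [0, 0, 0],
    [0, 0, 0],
    [0, 0, 0],
  ],
)

```text
time: 19.5
position: [0.4712, 0.1208, 0.1221]
ee_rot: [3.139, 0.0, 1.571]
wrist_force: [-3.6, -0.9, 11.4]
gripper_width: 0.713
finger_force: 51.5
```

Request:
apply_moves(
  jaw=[1, 1, 1, 1, 1, 1, 1, 1, 1, 1],
  translation=[
    [0, 0, -0.08],
    [0, 0, -0.22],
    [0, 0, -0.34],
    [-0.03, 0.05, -0.34],
    [-0.1, 0.16, -0.34],
    [-0.19, 0.31, -0.34],
    [-0.28, 0.46, -0.34],
    [-0.33, 0.55, -0.34],
    [-0.345, 0.57, -0.34],
    [-0.345, 0.57, -0.34],
  ],
  dr=[
    [0, 0, 0],
    [0, 0, 0],
    [0, 0, -0.005],
    [0, 0, -0.01],
    [0, 0, -0.018],
    [0, 0, -0.028],
    [0, 0, -0.037],
    [0, 0, -0.037],
    [0, 0, -0.037],
    [0, 0, -0.037],
  ],
)

```text
time: 20.75
position: [0.6127, 0.0343, 0.2044]
ee_rot: [-3.14, -0.0, 1.688]
wrist_force: [-0.5, 0.5, -3.8]
gripper_width: 0.71
finger_force: 57.5
```

Request:
apply_moves(
  jaw=[1, 1, 1, 1],
  translation=[
    [0, 0, 0],
    [0, 0, 0],
    [0, 0, 0],
    [0, 0, 0],
  ],
  dr=[
    [0, 0, 0],
    [0, 0, 0],
    [0, 0, 0],
    [0, 0, 0],
  ],
)

```text
time: 21.25
position: [0.613, 0.0346, 0.2054]
ee_rot: [3.141, 0.0, 1.688]
wrist_force: [-0.1, 0.0, -4.4]
gripper_width: 0.706
finger_force: 57.5
```

```bash
python3 - <<'E'
from h import *
s=monitor.read_state();print(s["time"],s["position"],s["ee_rot"],s["finger_force"])
c=cams.calibration("wrist");im=cams.read_camera("wrist");im2=cams.read_camera("scene")
x,y=capfit(im,"blue",c,(260,250),zt=.2325,R=75)
m=masks(im)["blue"]
for b in blobs(m,60):
    w=wray(np.argwhere(b[2])[:,::-1],.2325,c)[:,:2].astype(np.float32);f=cv2.fitLine(w,2,0,.001,.001).ravel();print(b[0],b[1],w.mean(0),np.arctan(f[1]/f[0]))
cv2.imwrite("pics/m6.png",np.hstack([im,cv2.resize(im2[120:270,200:320],(288,384))])[:,:,::-1])
E
```

```text
21.25 [0.61296003 0.0346435  0.20536926] [3.14147427e+00 7.36819791e-05 1.68813515e+00] 57.456591725349426
blue circ [0.6081 0.0352 0.0363] centroid [0.6113 0.04  ] yaw 0.058 [  188   200   135   125 11939]
[341.20689655  53.64754991] [ 307   20   69   68 2755] [0.6341737  0.13380419] -0.08443509
[287.74263566 272.05736434] [ 254  258   70   29 1935] [0.62669325 0.03631812] 0.091107726
```

View pics/m6.png

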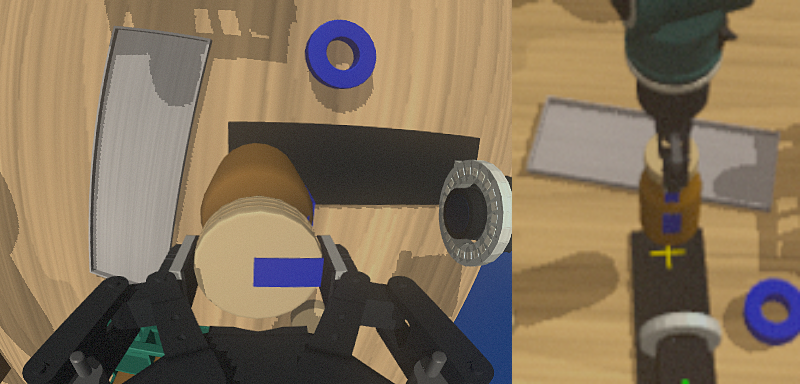

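The blue jar is upright over the cross and its strip faces the lens: yaw is 0.09 against the plate's 0.10 rad. Its middle is at about 0.159 m, so I'm handing in.

```bash
python3 -c "
from rig import job;print(job.hand_in())"
```

```text
the job is handed in; nothing more can be done
None
```

I handed the job in at about 21 s; the rig returned no verdict. The green- and red-sealed jars stand upright and released in their crates, and the arm is holding the blue-sealed jar still at the view point with its seal facing the lens.

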